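# Set a clay pipe in front of the microphone

## Robot

A 7-joint arm with a two-finger parallel gripper is mounted at the origin on the work surface. World frame = base frame: x ahead of the robot, y to its left, z up, the work surface at z = 0. Lengths are in m, angles in rad, forces in N, time in s.
With the tool pointing down it reaches from about 0.425 to 0.875 m from the base axis. Payload 4.7 kg.
Tool frame: the origin (TCP) lies at the very end of the fingers, on their centre line; the grasp point (between the pads) lies 19 mm behind it; z points along the fingers, y is the line along which they close (so a half turn about z gives the same grasp; the last joint's range is limited). The gripper opens to 87 mm and grips with 3 to 60 N. Pads are 19 mm wide; open, the fingers measure 117 mm over their backs; the gripper's body (75 mm by 190 mm) begins 51 mm behind the grasp point.
Start: joints at [1.227, 0.321, -0.07, 1.45, 0.023, 1.371, -0.057], TCP at [0.228, -0.609, 0.223] pointing down, gripper open.
Joint ranges: [-2.86, 2.86], [-0.3, 2.09], [-1.38, 1.24], [0.06, 2.45], [-1.56, 4.7], [0.09, 2.05], [-2.69, 2.69]. Speed limits (rad/s): [2.57, 2.57, 3.14, 3.14, 3.14, 3.14, 3.14].

## Interface

Orientations are given as a rotation vector (axis times angle).
In Python, from bench import ctrl, vision gives the robot as it stands.
- The arm moves only by the tool jog_arm, never from a script. Its argument "increments" is a list of rows, each an object of numbers: "tx", "ty", "tz": the shift along the tool's x, y, z in mm; "wx", "wy", "wz": the turn, a rotation vector about the tool's x, y, z in rad; "gripper": the opening, from 0 (shut) to 1 (fully open). In form: [{"tx": .., "ty": .., "tz": .., "wx": .., "wy": .., "wz": .., "gripper": ..}, ...]. A call has exactly 5 rows; each row is the pose to reach, as a shift and turn from the pose commanded when the call began, along the tool's axes at that moment; what a row does not reach only later rows make up. A row lasts 1/12 s, in which the tool goes at most 41.7 mm and 7.16 degrees, less where a joint would pass 70% of its speed; a pose out of reach is approached as far as the arm can. A call with a gripper value outside its range is refused whole. The fingers move at their own pace and stop on an object; "grip_force" is the grip in N (left out, the last holds). Time passes only in rows, so rows that repeat a pose let the fingers close, or fill a call up. It gives the time, the measured TCP pose, the force, the opening and the grip force at its end, in the units of the state.
- ctrl.get_state(): the state, without advancing time (a new reading comes with each control period).
- vision.get_image(name): name is "side" or "top" or "wrist"; returns a dict with "color" (420x560x3 uint8, blue, green, red), "fx", "fy", "cx", "cy" (pixels), "extrinsics" (4x4, takes a point from world to camera coordinates). Camera axes: x right, y down, z forward; pixel columns grow to the right and rows downward; lengths in m; the calibration is good to about 2 mm. The wrist camera is an equidistant fisheye: a pixel r from the principal point sees the ray r / f radians off the axis. A picture is of the moment at which its call begins. There is no depth.
- ctrl.close_job(): hands the job in; it is judged then, once.
Trained networks look in the newest picture that a camera, given by its name, has taken for a name from the list of things; names that differ only in an ending like _2 or _b are one class to them, and where a whole thing is asked for, a point or a joint stands for the part that bears it (a point fixed in the world has none). Each returns a list of dicts, best first, with "conf" (0 to 1); they miss things now and then, are a little off and sometimes report something else, mostly with a low value. They report only what shows in the picture. A call takes as long as a camera call.
- vision.spot_in(camera, thing): "bbox" ([left, top, right, bottom] in pixels, round what is visible of it).
The state is a dict: "time": time; "joint_positions": joint angles; "qd": joint speeds; "joint_torque": joint torques, N m; "position": TCP position; "tool_rot": TCP orientation; "ft_force": force on the tool from outside, world axes, zero at the start; "torque": the same for the moment, N m; "grip_width": opening from 0.0 (shut) to 1.0 (fully open); "grip_force": force on a finger pad.
Only numpy, scipy, OpenCV 4.12 (cv2) and the standard library are available. Lean on these libraries where they do the work, as an engineer would, in place of code of your own. Each camera call takes 0.05 s, during which the arm holds its last target. There are 200 camera calls.

## Task

The clay pipe with the thick collar round its foot is next to be recorded: pick it up, lower it over the empty peg of the revolving stand, without dropping it, until it rests on the board, and let go of it. Then turn the stand until that pipe is squarely in front of the microphone, on its centre line, and finish with the gripper closed on the wooden grip at the stand's centre, still holding the stand motionless for the take. Do not bump the microphone, and leave the other pipes and the mug as they are.

Things in the scene. Friction and masses are not known exactly. Their poses are not given: they have to be found in the camera images.
- collared_mid (a point): the pipe to load: an unglazed clay pipe like a short drain pipe, open at both ends, 34 mm outside diameter, 23 mm bore, 110 mm tall, about 0.16 kg; only this one has a thick collar round its foot (46 mm diameter, 18 mm high). It stands upright on the table, collar down. Point on its axis, half-way up (55 mm above its foot); z up along it.
- collared: the same pipe; origin on its axis at the foot.
- stand_foot: the fixed round iron foot of the revolving stand, 190 mm diameter; origin on the table, on the stand's axis. On its ball bearing turns a round plywood board, 280 mm diameter, upper face 46 mm above the table. Four upright wooden pegs stand on the board 90 degrees apart, their axes 100 mm from the stand's axis; three carry pipes, one is empty.
- peg_top (a point): top centre of the empty peg. The peg is 18 mm in diameter and 60 mm tall, bevelled over its top 7 mm to 9 mm across; this point is 106 mm above the table, and the collared pipe resting on the board has its middle 5 mm below it. The frame turns with the stand: x points straight away from the stand's axis, z up.
- grip (a point): centre of the wooden grip fixed on the post (14 mm diameter) at the stand's centre: a level bar 72 mm long along its own y axis, 18 mm wide along x, 24 mm tall. This point is on the stand's axis, 165 mm above the table. It turns with the stand; its x axis points towards the empty peg.
- stand (a joint): turn of the stand about its upright axis, rad: 0 at the start, growing anticlockwise seen from above; free over 12 rad either way. It turns easily (about 0.03 N m of drag) and stays where it is left.
- mic_head (a point): front centre of the microphone, a slim dark level cylinder, 22 mm diameter, 105 mm above the table, fixed, pointing at the stand's axis, 164 mm from that axis. The point's x axis runs from the stand's axis outwards along the microphone's centre line. A pipe squarely before it stands at y = 0, x = -64 mm in this frame.
- mic: the microphone and its low desk stand, fixed; the origin is on the table under the revolving stand's axis, x towards the microphone. Microphone and round base (116 mm diameter) lie 164 to 323 mm out along x.
- plain_mid (a point): an unglazed clay pipe like a short drain pipe, open at both ends, 34 mm outside diameter, 23 mm bore, 100 mm tall, plain, standing on the table: leave it. Point half-way up its axis.
- belted_mid (a point): an unglazed clay pipe like a short drain pipe, open at both ends, 34 mm outside diameter, 23 mm bore, 95 mm tall, with a narrow 39 mm belt round its middle, standing on the table: leave it. Point half-way up its axis.
- pipe_short_mid (a point): an unglazed clay pipe like a short drain pipe, open at both ends, 34 mm outside diameter, 23 mm bore, 75 mm tall, plain, already standing on a peg of the stand: it turns with the stand, leave it on its peg. Point half-way up its axis.
- pipe_medium_mid (a point): an unglazed clay pipe like a short drain pipe, open at both ends, 34 mm outside diameter, 23 mm bore, 92 mm tall, plain, already standing on a peg of the stand: it turns with the stand, leave it on its peg. Point half-way up its axis.
- pipe_long_mid (a point): an unglazed clay pipe like a short drain pipe, open at both ends, 34 mm outside diameter, 23 mm bore, 110 mm tall, plain, already standing on a peg of the stand: it turns with the stand, leave it on its peg. Point half-way up its axis.
- mug: a white mug, 80 mm across, 90 mm tall, handle at its +y; origin under its centre.

How it is judged:
By the outcome, as a careful person would: the job done as asked, in the order asked, and still so for the second after the job is handed in, while the arm keeps its last pose, push and grip.
It also fails if it takes over 58 s, if anything falls off the work surface, if the arm or the gripper's body presses on something with over 40 N, if the wrist force passes 120 N, or if a joint passes its speed limit or range.

## Working session

There is one attempt and no reset: what is moved stays moved. The work goes in short steps, Python scripts to look and compute and a tool call to move; the robot and the scene stay as the last step left them, time stands still between calls to the robot, and variables do not carry over. Pictures are saved under pics/ and viewed, at most 10 in all, crops included, and the job is handed in when it is done.

Besides the shell and the picture viewer there is one more tool, called after "Call:" as name(argument=value, ...), one argument or row to a line, values as JSON. jog_arm: Moves the arm, as the interface text tells. Its arguments: {"type":"object","properties":{"increments":{"type":"array"},"grip_force":{"type":"number"}},"required":["increments"]}

```bash
mkdir -p pics; ls
cat > h.py <<'E'
import numpy as np, cv2
from bench import ctrl, vision
def snap(n,f):
    im=vision.get_image(n); cv2.imwrite('pics/'+f,im['color']); return im
E
python3 - <<'E'
from h import *
np.set_printoptions(precision=4,suppress=True)
for n in ['side','top','wrist']:
    im=snap(n,n+'0.png'); print(n,im['fx'],im['fy'],im['cx'],im['cy']);print(np.array(im['extrinsics']))
for n in ['side','top']:
    for t in ['collared','stand_foot','peg_top','grip','mic','plain_mid','belted_mid','pipe_short_mid','pipe_medium_mid','pipe_long_mid','mug']:
        print(n,t,[(np.round(d['bbox']).tolist(),round(d['conf'],2)) for d in vision.spot_in(n,t)[:2]])
s=ctrl.get_state();print(s)
E
```

```text
pics
side 491.39247238478254 491.39247238478254 281.6463669269815 208.0069558155181
[[-0.9391 -0.3433 -0.0161  0.5058]
 [-0.2455  0.703  -0.6674  0.2574]
 [ 0.2405 -0.6228 -0.7445  1.1276]
 [ 0.      0.      0.      1.    ]]
top 393.73527182295805 393.73527182295805 277.37887666405993 212.73161287006656
[[-0.0243 -0.9995 -0.0206 -0.0253]
 [-0.9811  0.0278 -0.1914  0.5527]
 [ 0.1919  0.0155 -0.9813  1.219 ]
 [ 0.      0.      0.      1.    ]]
wrist 325.19226210127806 325.19226210127806 280.58735884798193 206.75779385784065
[[ 0.3503 -0.9366 -0.0024 -0.6494]
 [-0.8923 -0.3345  0.3032 -0.0364]
 [-0.2848 -0.104  -0.9529  0.3928]
 [ 0.      0.      0.      1.    ]]
side collared [([337.0, 172.0, 351.0, 209.0], 0.68)]
side stand_foot [([188.0, 219.0, 301.0, 320.0], 0.82), ([277.0, 248.0, 285.0, 285.0], 0.48)]
side peg_top [([184.0, 219.0, 301.0, 320.0], 0.77), ([211.0, 268.0, 234.0, 307.0], 0.35)]
side grip [([183.0, 221.0, 302.0, 322.0], 0.73)]
side mic [([110.0, 226.0, 176.0, 280.0], 0.75), ([282.0, 353.0, 341.0, 413.0], 0.33)]
side plain_mid [([278.0, 147.0, 291.0, 182.0], 0.63)]
side b
[... 762 characters left out ...]
, 0.53)]
top pipe_medium_mid [([197.0, 186.0, 215.0, 200.0], 0.52)]
top pipe_long_mid [([229.0, 215.0, 245.0, 230.0], 0.63)]
top mug [([150.0, 256.0, 185.0, 288.0], 0.74)]
{'time': 1.25, 'joint_positions': array([ 1.2271,  0.321 , -0.0702,  1.4505,  0.0226,  1.3708, -0.0569]), 'qd': array([ 0.001 , -0.    ,  0.0021,  0.0004, -0.0002, -0.0004,  0.0008]), 'joint_torque': array([ -0.0001, -49.1101,  -0.4031, -31.2766,  -0.0636,   0.0341,
         0.    ]), 'position': array([ 0.2277, -0.6088,  0.2226]), 'tool_rot': array([ 3.0914,  0.5592, -0.0001]), 'ft_force': array([-0.3872,  0.6231, -0.0971]), 'torque': array([-0.0015, -0.0626,  0.0085]), 'grip_force': 0.0, 'grip_width': 0.9982503201430634}
```

View pictures.

Run:
```python
import cv2
a=cv2.imread('pics/side0.png')[110:430,90:380]; cv2.imwrite('pics/s0c.png',cv2.resize(a,None,fx=1.85,fy=1.85,interpolation=3))
a=cv2.imread('pics/top0.png')[120:300,130:430]; cv2.imwrite('pics/t0c.png',cv2.resize(a,None,fx=2.6,fy=2.6,interpolation=3))
```

```text
(no output)
```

View pics/s0c.png

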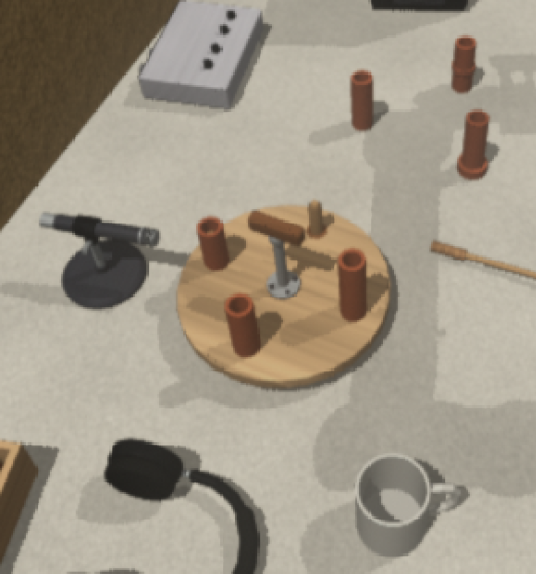

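View pics/t0c.png

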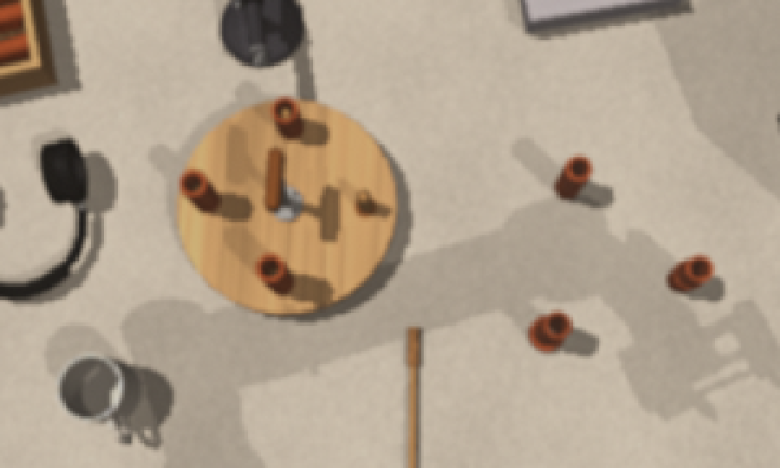

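```bash
cat >> h.py <<'E'
K={'side':(491.392,281.646,208.007),'top':(393.735,277.379,212.732),'wrist':(325.192,280.587,206.758)}
E={'side':np.array([[-0.9391,-0.3433,-0.0161,0.5058],[-0.2455,0.703,-0.6674,0.2574],[0.2405,-0.6228,-0.7445,1.1276],[0,0,0,1]]),
'top':np.array([[-0.0243,-0.9995,-0.0206,-0.0253],[-0.9811,0.0278,-0.1914,0.5527],[0.1919,0.0155,-0.9813,1.219],[0,0,0,1]])}
def ray(n,uv,ext=None):
    e=np.array(E[n] if ext is None else ext); f,cx,cy=K[n]; x,y=uv[0]-cx,uv[1]-cy
    if n=='wrist':
        r=np.hypot(x,y); th=r/f; d=np.array([np.sin(th)*x/r,np.sin(th)*y/r,np.cos(th)])
    else: d=np.array([x/f,y/f,1])
    R=e[:3,:3]; d=R.T@d; return -R.T@e[:3,3], d/np.linalg.norm(d)
def tri(rays):
    A=sum(np.eye(3)-np.outer(d,d) for o,d in rays); b=sum((np.eye(3)-np.outer(d,d))@o for o,d in rays)
    p=np.linalg.solve(A,b); return p,[np.linalg.norm(np.cross(p-o,d)) for o,d in rays]
def onz(r,z): o,d=r; return o+d*(z-o[2])/d[2]
def proj(n,p,ext=None):
    e=np.array(E[n] if ext is None else ext); f,cx,cy=K[n]; q=e[:3,:3]@p+e[:3,3]
    if n=='wrist':
        r=np.hypot(q[0],q[1]); th=np.arctan2(r,q[2]); return np.array([cx+f*th*q[0]/r,cy+f*th*q[1]/r])
    return np.array([cx+f*q[0]/q[2],cy+f*q[1]/q[2]])
E
python3 - <<'E'
from h import *
np.set_printoptions(precision=4,suppress=True)
s=lambda x,y:(90+x/1.85,110+y/1.85)
t=lambda x,y:(130+x/2.6,120+y/2.6)
T=lambda a,b:tri([ray('side',s(*a)),ray('top',t(*b))])
print('coltop',T((477,117),(558,325)))
print('pegtop',T((315,204),(363,196)))
print('grip',T((276,227),(275,180)))
print('short',T((210,226),(287,106)))
print('med',T((239,303),(195,181)))
print('long',T((352,257),(270,265)))
print('plain',T((362,78),(578,166)));print('belted',T((465,45),(699,268)))
# board by colour in top
im=cv2.imread('pics/top0.png'); 
for n,box in (('top',(190,290,150,250)),('side',(180,310,210,325))):
    im=cv2.imread(f'pics/{n}0.png'); hsv=cv2.cvtColor(im,cv2.COLOR_BGR2HSV)
    m=((hsv[...,1]>85)&(hsv[...,2]>60)).astype(np.uint8); M=np.zeros_like(m); M[box[2]:box[3],box[0]:box[1]]=m[box[2]:box[3],box[0]:box[1]]
    c=max(cv2.findContours(M,0,1)[0],key=cv2.contourArea); h=cv2.convexHull(c)[:,0].astype(float)
    P=np.array([onz(ray(n,p),0.043)[:2] for p in h]); A=np.c_[2*P,np.ones(len(P))]; x=np.linalg.lstsq(A,(P**2).sum(1),rcond=None)[0]
    print(n,len(P),x[:2],np.sqrt(x[2]+x[0]**2+x[1]**2))
print('micbase',onz(ray('top',t(262,30)),0.01),onz(ray('side',s(105,272)),0.01))
print('micfront',onz(ray('side',s(151,238)),0.105), onz(ray('side',s(45,220)),.105))
E
```

```text
coltop (array([ 0.437 , -0.2419,  0.1078]), [np.float64(0.0012126089113063895), np.float64(0.0012126089113064682)])
pegtop (array([ 0.5988, -0.0176,  0.1015]), [np.float64(0.0003752658625470867), np.float64(0.0003752658625471009)])
grip (array([0.6062, 0.081 , 0.1646]), [np.float64(0.0011858363028506664), np.float64(0.001185836302850154)])
short (array([0.7092, 0.0718, 0.1148]), [np.float64(0.0010262329721005855), np.float64(0.0010262329721002726)])
med (array([0.6146, 0.1791, 0.1348]), [np.float64(0.00020276222953404167), np.float64(0.00020276222953399386)])
long (array([0.5073, 0.0878, 0.1571]), [np.float64(0.00022145216959766934), np.float64(0.0002214521695977243)])
plain (array([ 0.6282, -0.279 ,  0.0963]), [np.float64(0.0012427512991093261), np.float64(0.0012427512991093636)])
belted (array([ 0.5024, -0.4173,  0.0856]), [np.float64(0.0003868584102206679), np.float64(0.0003868584102206418)])
top 42 [0.6056 0.0819] 0.13970238267836962
side 36 [0.6129 0.08  ] 0.1454640517121924
micbase [0.8536 0.1165 0.01  ] [0.8599 0.1213 0.01  ]
micfront [0.7759 0.1082 0.105 ] [0.9221 0.1278 0.105 ]
```

```bash
cat >> h.py <<'E'
from scipy.spatial.transform import Rotation as Rn
def go(x,y,z,yaw):  # yaw (deg) of tool y axis, tool down; increments from the measured pose
    s=ctrl.get_state(); R0=Rn.from_rotvec(s['tool_rot']); p=np.array(s['position'])
    a=np.radians(yaw); ya=np.array([np.cos(a),np.sin(a),0]); za=np.array([0,0,-1.]); R1=Rn.from_matrix(np.c_[np.cross(ya,za),ya,za])
    print('t',s['time'],'pos',np.round(p,4),'yaw',np.degrees(np.arctan2(*R0.as_matrix()[[1,0],1])),'shift mm',np.round(R0.inv().apply(np.array([x,y,z])-p)*1e3,1),'turn',np.round((R0.inv()*R1).as_rotvec(),4))
E
python3 -c "
from h import *
go(.437,-.242,.20,-5)
im=np.array(vision.get_image('wrist')['extrinsics']); print(-im[:3,:3].T@im[:3,3])"
```

```text
t 1.25 pos [ 0.2277 -0.6088  0.2226] yaw -69.4932412236385 shift mm [ 324.6 -270.2   22.5] turn [-0.      0.     -1.1256]
[ 0.3069536  -0.57980614  0.38479947]
```

Call:
jog_arm(
  increments=[
    {"tx": 25,"ty": -20,"wz": -0.08,"gripper": 1},
    {"tx": 55,"ty": -45,"wz": -0.17,"gripper": 1},
    {"tx": 85,"ty": -70,"wz": -0.27,"gripper": 1},
    {"tx": 115,"ty": -95,"wz": -0.37,"gripper": 1},
    {"tx": 145,"ty": -120,"wz": -0.47,"gripper": 1},
  ],
)

```text
validation failed for argument at $.in...
```

```bash
python3 -c "
from h import *
go(.437,-.242,.20,-5)"
```

```text
t 1.3 pos [ 0.2276 -0.6089  0.2226] yaw -69.49857766100085 shift mm [ 324.6 -270.3   22.6] turn [ 1.0000e-04  1.0000e-04 -1.1257e+00]
```

Probably every row needs all the keys.

Call:
jog_arm(
  increments=[
    {"tx": 25,"ty": -20,"tz": 0,"wx": 0,"wy": 0,"wz": -0.08,"gripper": 1},
    {"tx": 55,"ty": -45,"tz": 0,"wx": 0,"wy": 0,"wz": -0.17,"gripper": 1},
    {"tx": 85,"ty": -70,"tz": 0,"wx": 0,"wy": 0,"wz": -0.27,"gripper": 1},
    {"tx": 115,"ty": -95,"tz": 0,"wx": 0,"wy": 0,"wz": -0.37,"gripper": 1},
    {"tx": 145,"ty": -120,"tz": 0,"wx": 0,"wy": 0,"wz": -0.47,"gripper": 1},
  ],
  grip_force=20,
)

```text
time: 1.72
position: [0.3221, -0.444, 0.2227]
tool_rot: [2.873, 1.27, -0.0]
ft_force: [1.4, -0.8, 0.4]
grip_width: 0.999
grip_force: 0.0
```

```bash
python3 -c "
from h import *
go(.437,-.242,.20,-5)"
```

```text
t 1.7167 pos [ 0.3221 -0.444   0.2227] yaw -42.30366751406879 shift mm [226.8 -51.   22.6] turn [ 3.000e-04  4.000e-04 -6.511e-01]
```

Call:
jog_arm(
  increments=[
    {"tx": 30,"ty": -6,"tz": 3,"wx": 0,"wy": 0,"wz": -0.1,"gripper": 1},
    {"tx": 65,"ty": -14,"tz": 6,"wx": 0,"wy": 0,"wz": -0.2,"gripper": 1},
    {"tx": 100,"ty": -22,"tz": 10,"wx": 0,"wy": 0,"wz": -0.3,"gripper": 1},
    {"tx": 135,"ty": -30,"tz": 13,"wx": 0,"wy": 0,"wz": -0.4,"gripper": 1},
    {"tx": 165,"ty": -37,"tz": 16,"wx": 0,"wy": 0,"wz": -0.5,"gripper": 1},
  ],
)

```text
time: 2.13
position: [0.4069, -0.2967, 0.2067]
tool_rot: [2.468, 1.943, 0.001]
ft_force: [0.5, -0.2, -0.7]
grip_width: 1.001
grip_force: 0.0
```

Run:
```python
from h import *
go(.437,-.242,.20,-5)
im=snap('wrist','w1.png'); np.save('w1.npy',im['extrinsics'])
for t in ['collared','mic','grip','stand_foot']: print(t,vision.spot_in('wrist',t))
```

```text
t 2.1333 pos [ 0.4069 -0.2967  0.2067] yaw -13.560182178745281 shift mm [60.2 16.4  6.7] turn [ 0.0007  0.0002 -0.1494]
collared [{'bbox': [275.3, 107.2, 323.7, 157.1], 'conf': 0.84}]
mic []
grip []
stand_foot []
```

View pics/w1.png

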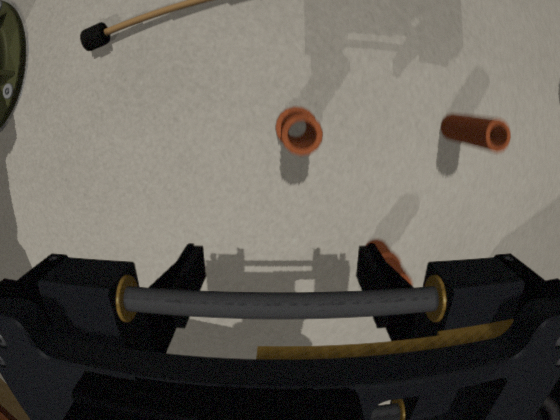

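Run:
```python
from h import *
e=np.load('w1.npy')
r=ray('wrist',(301.5,131),e); print(onz(r,.11))
s=lambda x,y:(90+x/1.85,110+y/1.85); t=lambda x,y:(130+x/2.6,120+y/2.6)
print(tri([r,ray('side',s(477,117)),ray('top',t(558,325))]))
print('tcp->cam',-e[:3,:3].T@e[:3,3])
go(.437,-.242,.16,-5)
```

```text
[ 0.43895851 -0.23805759  0.11      ]
(array([ 0.43745682, -0.23983659,  0.10981336]), [np.float64(0.0023195267589479636), np.float64(0.0003872632531760614), np.float64(0.0026255407468758515)])
tcp->cam [ 0.42706455 -0.21524388  0.36893091]
t 2.3833 pos [ 0.4054 -0.2998  0.2068] yaw -13.978479568085472 shift mm [63.8 16.6 46.7] turn [-0.      0.001  -0.1567]
```

Call:
jog_arm(
  increments=[
    {"tx": 18,"ty": 5,"tz": 8,"wx": 0,"wy": 0,"wz": -0.04,"gripper": 1},
    {"tx": 38,"ty": 10,"tz": 20,"wx": 0,"wy": 0,"wz": -0.08,"gripper": 1},
    {"tx": 55,"ty": 14,"tz": 34,"wx": 0,"wy": 0,"wz": -0.12,"gripper": 1},
    {"tx": 65.5,"ty": 16.5,"tz": 45,"wx": 0,"wy": 0,"wz": -0.157,"gripper": 1},
    {"tx": 65.5,"ty": 16.5,"tz": 50,"wx": 0,"wy": 0,"wz": -0.157,"gripper": 1},
  ],
)

```text
time: 2.8
position: [0.4379, -0.2358, 0.1543]
tool_rot: [-2.305, -2.129, -0.0]
ft_force: [-0.8, 0.5, -0.5]
grip_width: 1.001
grip_force: 0.0
```

Run:
```python
from h import *
im=snap('wrist','w2.png'); np.save('w2.npy',im['extrinsics'])
go(.438,-.240,.071,-5)
print(vision.spot_in('wrist','collared'))
print('pred',proj('wrist',np.array([.438,-.24,.11]),im['extrinsics']))
```

```text
t 2.85 pos [ 0.4368 -0.2376  0.154 ] yaw -4.755129091198644 shift mm [-2.4  1.6 83. ] turn [-0.0034 -0.0018  0.0043]
[{'bbox': [256.2, 173.8, 304.4, 264.6], 'conf': 0.95}]
pred [280.30556102 237.72281933]
```

View pics/w2.png

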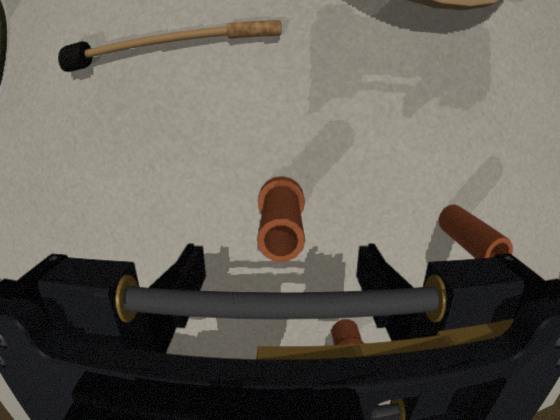

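Run:
```python
from h import *
r1=ray('wrist',(301.5,131),np.load('w1.npy'));r2=ray('wrist',(282,240.5),np.load('w2.npy'))
print(onz(r2,.11),tri([r1,r2]))
go(.4385,-.2415,.071,-5)
```

```text
[ 0.43900179 -0.24217485  0.11      ] (array([ 0.43889811, -0.23716595,  0.12131463]), [np.float64(0.0004702741113663007), np.float64(0.00047027411136614587)])
t 2.9 pos [ 0.4367 -0.2391  0.155 ] yaw -4.897646463326465 shift mm [-2.3  2.3 84. ] turn [-0.0026 -0.0009  0.0018]
```

Call:
jog_arm(
  increments=[
    {"tx": -2.5,"ty": 2.5,"tz": 15,"wx": 0,"wy": 0,"wz": 0,"gripper": 1},
    {"tx": -2.5,"ty": 2.5,"tz": 38,"wx": 0,"wy": 0,"wz": 0,"gripper": 1},
    {"tx": -2.5,"ty": 2.5,"tz": 62,"wx": 0,"wy": 0,"wz": 0,"gripper": 1},
    {"tx": -2.5,"ty": 2.5,"tz": 79,"wx": 0,"wy": 0,"wz": 0,"gripper": 1},
    {"tx": -2.5,"ty": 2.5,"tz": 84,"wx": 0,"wy": 0,"wz": 0,"gripper": 1},
  ],
)

```text
time: 3.32
position: [0.4377, -0.2429, 0.0702]
tool_rot: [-2.315, -2.118, 0.002]
ft_force: [-0.1, 0.4, 0.2]
grip_width: 1.0
grip_force: 0.0
```

Call:
jog_arm(
  increments=[
    {"tx": 0,"ty": 0,"tz": 0,"wx": 0,"wy": 0,"wz": 0,"gripper": 1},
    {"tx": 0,"ty": 0,"tz": 0,"wx": 0,"wy": 0,"wz": 0,"gripper": 0.7},
    {"tx": 0,"ty": 0,"tz": 0,"wx": 0,"wy": 0,"wz": 0,"gripper": 0.5},
    {"tx": 0,"ty": 0,"tz": 0,"wx": 0,"wy": 0,"wz": 0,"gripper": 0.44},
    {"tx": 0,"ty": 0,"tz": 0,"wx": 0,"wy": 0,"wz": 0,"gripper": 0.2},
  ],
  grip_force=25,
)

```text
time: 3.73
position: [0.4405, -0.2428, 0.0737]
tool_rot: [2.314, 2.122, 0.0]
ft_force: [-0.6, -1.0, 0.8]
grip_width: 0.782
grip_force: 0.0
```

Call:
jog_arm(
  increments=[
    {"tx": 0,"ty": 0,"tz": 0,"wx": 0,"wy": 0,"wz": 0,"gripper": 0},
    {"tx": 0,"ty": 0,"tz": 0,"wx": 0,"wy": 0,"wz": 0,"gripper": 0},
    {"tx": 0,"ty": 0,"tz": 0,"wx": 0,"wy": 0,"wz": 0,"gripper": 0},
    {"tx": 0,"ty": 0,"tz": 0,"wx": 0,"wy": 0,"wz": 0,"gripper": 0},
    {"tx": 0,"ty": 0,"tz": 0,"wx": 0,"wy": 0,"wz": 0,"gripper": 0},
  ],
)

```text
time: 4.15
position: [0.4397, -0.2422, 0.0725]
tool_rot: [-2.315, -2.124, 0.0]
ft_force: [0.1, 0.1, 0.3]
grip_width: 0.405
grip_force: 1.0
```

Run:
```python
from h import *
go(.4385,-.2415,.23,-5); s=ctrl.get_state(); print(s['ft_force'],s['grip_width'],s['grip_force'],s['tool_rot'])
```

```text
t 4.15 pos [ 0.4397 -0.2422  0.0725] yaw -4.923170306379466 shift mm [   0.6   -1.3 -157.5] turn [-0.0004  0.0001  0.0013]
[0.05576183 0.06053332 0.31293476] 0.4046997645359876 0.9926799971522382 [-2.31463649e+00 -2.12383030e+00  4.78922699e-04]
```

Call:
jog_arm(
  increments=[
    {"tx": 0,"ty": 0,"tz": 0,"wx": 0,"wy": 0,"wz": 0,"gripper": 0},
    {"tx": 0,"ty": 0,"tz": 0,"wx": 0,"wy": 0,"wz": 0,"gripper": 0},
    {"tx": 0,"ty": 0,"tz": -5,"wx": 0,"wy": 0,"wz": 0,"gripper": 0},
    {"tx": 0,"ty": 0,"tz": -15,"wx": 0,"wy": 0,"wz": 0,"gripper": 0},
    {"tx": 0,"ty": 0,"tz": -30,"wx": 0,"wy": 0,"wz": 0,"gripper": 0},
  ],
  grip_force=25,
)

```text
time: 4.57
position: [0.4389, -0.2417, 0.1023]
tool_rot: [-2.313, -2.122, 0.001]
ft_force: [-0.0, 0.1, -1.4]
grip_width: 0.388
grip_force: 24.9
```

Call:
jog_arm(
  increments=[
    {"tx": 0,"ty": 0,"tz": -20,"wx": 0,"wy": 0,"wz": 0,"gripper": 0},
    {"tx": 0,"ty": 0,"tz": -45,"wx": 0,"wy": 0,"wz": 0,"gripper": 0},
    {"tx": 0,"ty": 0,"tz": -70,"wx": 0,"wy": 0,"wz": 0,"gripper": 0},
    {"tx": 0,"ty": 0,"tz": -95,"wx": 0,"wy": 0,"wz": 0,"gripper": 0},
    {"tx": 0,"ty": 0,"tz": -113,"wx": 0,"wy": 0,"wz": 0,"gripper": 0},
  ],
)

```text
time: 4.98
position: [0.4406, -0.2424, 0.2189]
tool_rot: [2.312, 2.122, 0.001]
ft_force: [0.6, -0.3, -1.7]
grip_width: 0.387
grip_force: 24.9
```

Run:
```python
from h import *
go(.595,-.065,.216,-5); s=ctrl.get_state(); print(s['ft_force'],s['grip_width'],s['grip_force'],s['tool_rot'])
```

```text
t 4.9833 pos [ 0.4406 -0.2424  0.2189] yaw -4.911051636418588 shift mm [190.  138.6   3. ] turn [0.0029 0.0017 0.0015]
[ 0.63223844 -0.30833974 -1.71717131] 0.3873902024609826 24.9116163977385 [2.31210730e+00 2.12195450e+00 1.10274803e-03]
```

Call:
jog_arm(
  increments=[
    {"tx": 12,"ty": 9,"tz": 0,"wx": 0,"wy": 0,"wz": 0,"gripper": 0},
    {"tx": 32,"ty": 23,"tz": 0,"wx": 0,"wy": 0,"wz": 0,"gripper": 0},
    {"tx": 55,"ty": 40,"tz": 0,"wx": 0,"wy": 0,"wz": 0,"gripper": 0},
    {"tx": 78,"ty": 57,"tz": 0,"wx": 0,"wy": 0,"wz": 0,"gripper": 0},
    {"tx": 100,"ty": 73,"tz": 0,"wx": 0,"wy": 0,"wz": 0,"gripper": 0},
  ],
)

```text
time: 5.4
position: [0.5221, -0.1477, 0.2167]
tool_rot: [2.314, 2.123, 0.001]
ft_force: [1.6, -0.9, -0.3]
grip_width: 0.386
grip_force: 24.9
```

Call:
jog_arm(
  increments=[
    {"tx": 22,"ty": 16,"tz": 0,"wx": 0,"wy": 0,"wz": 0,"gripper": 0},
    {"tx": 44,"ty": 32,"tz": 0,"wx": 0,"wy": 0,"wz": 0,"gripper": 0},
    {"tx": 66,"ty": 48,"tz": 0,"wx": 0,"wy": 0,"wz": 0,"gripper": 0},
    {"tx": 82,"ty": 60,"tz": 0,"wx": 0,"wy": 0,"wz": 0,"gripper": 0},
    {"tx": 90,"ty": 65.6,"tz": 0,"wx": 0,"wy": 0,"wz": 0,"gripper": 0},
  ],
)

```text
time: 5.82
position: [0.5957, -0.0614, 0.2163]
tool_rot: [-2.311, -2.128, -0.004]
ft_force: [-0.4, 0.8, -0.9]
grip_width: 0.386
grip_force: 24.9
```

Call:
jog_arm(
  increments=[
    {"tx": 0,"ty": 0,"tz": 0,"wx": 0,"wy": 0,"wz": 0,"gripper": 0},
    {"tx": 0,"ty": 0,"tz": 0,"wx": 0,"wy": 0,"wz": 0,"gripper": 0},
    {"tx": 0,"ty": 0,"tz": 0,"wx": 0,"wy": 0,"wz": 0,"gripper": 0},
    {"tx": 0,"ty": 0,"tz": 0,"wx": 0,"wy": 0,"wz": 0,"gripper": 0},
    {"tx": 0,"ty": 0,"tz": 0,"wx": 0,"wy": 0,"wz": 0,"gripper": 0},
  ],
)

```text
time: 6.23
position: [0.5936, -0.0665, 0.2157]
tool_rot: [2.317, 2.121, -0.001]
ft_force: [-0.6, 0.0, -1.4]
grip_width: 0.386
grip_force: 24.9
```

Run:
```python
from h import *
im=snap('wrist','w3.png'); np.save('w3.npy',im['extrinsics']); im=im['extrinsics']
go(.599,-.018,.216,-5)
for n,p in dict(peg=(.599,-.018,.106),grip=(.607,.081,.165),short=(.709,.072,.121)).items(): print(n,proj('wrist',np.array(p),im))
s=ctrl.get_state(); print(s['ft_force'],s['grip_width'],s['grip_force'],s['tool_rot'])
```

```text
t 6.2833 pos [ 0.5938 -0.0662  0.2157] yaw -5.040641236355078 shift mm [48.5  1.  -0.4] turn [-0.      0.0009 -0.0007]
peg [280.93705851 148.08960938]
grip [279.93178536  11.0339609 ]
short [406.19393729  35.15841809]
[ 0.62554451  0.38920641 -0.693287  ] 0.3863182095296505 24.940001807739236 [ 2.31656480e+00  2.12122961e+00 -1.05347742e-03]
```

View pics/w3.png

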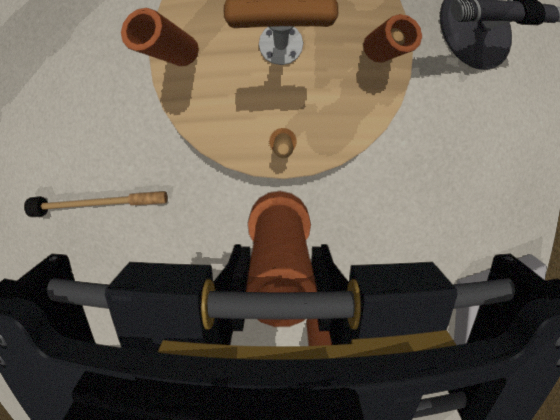

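Run:
```python
import cv2
a=cv2.imread('pics/w3.png'); 
b=cv2.resize(a[0:200,150:350],None,fx=3,fy=3,interpolation=3)[:, :]
c=cv2.resize(a[0:75,350:560],None,fx=3.8,fy=3.8,interpolation=3)
d=cv2.resize(a[110:250,230:330],(400,560),interpolation=3)
import numpy as np
o=np.zeros((600,800,3),np.uint8); o[:285,:798]=c[:285]; 
e=cv2.resize(a[110:250,230:330],None,fx=2.2,fy=2.2,interpolation=3); o[290:290+308,:220]=e
f=cv2.resize(a[0:70,210:350],None,fx=4,fy=4,interpolation=3); o[290:570,230:790]=f
cv2.imwrite('pics/w3c.png',o)
```

```text
(no output)
```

View pics/w3c.png

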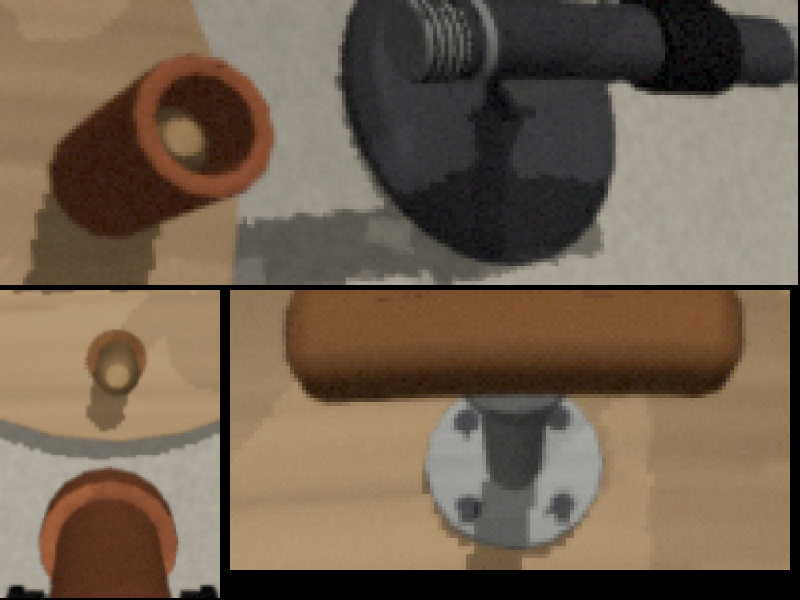

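Run:
```python
from h import *
np.set_printoptions(precision=4,suppress=True)
e=np.load('w3.npy'); W=lambda u,v,z: onz(ray('wrist',(u,v),e),z)
s=lambda x,y:(90+x/1.85,110+y/1.85); t=lambda x,y:(130+x/2.6,120+y/2.6)
print('peg',W(283.2,148.6,.106),tri([ray('wrist',(283.2,148.6),e),ray('side',s(315,204)),ray('top',t(363,196))]))
print('pegbase',W(230+117/2.2,110+65/2.2,.046))
print('flange',W(281,45.5,.05))
print('collar',W(279,223.6,.161), 'tcp',ctrl.get_state()['position'])
m=[W(350+u/3.8,v/3.8,.105) for u,v in ((405,40),(490,40),(650,42),(765,49))]
print('mic',*m); c=np.array([.607,.081])
for p in m: q=p[:2]-c; print(np.hypot(*q),np.degrees(np.arctan2(*q[::-1])))
print('shortpipe',W(350+204/3.8,126/3.8,.121))
```

```text
peg [ 0.6009 -0.0186  0.106 ] (array([ 0.5998, -0.0185,  0.1   ]), [np.float64(0.0013302881295824207), np.float64(0.00019465669100105932), np.float64(0.0013860658452964757)])
pegbase [ 0.6015 -0.0171  0.046 ]
flange [0.6077 0.0787 0.05  ]
collar [ 0.5934 -0.0643  0.161 ] tcp [ 0.5938 -0.0662  0.2157]
mic [0.771  0.1037 0.105 ] [0.7976 0.1073 0.105 ] [0.8554 0.1162 0.105 ] [0.9056 0.1239 0.105 ]
0.16560166271382826 7.880665248144101
0.1923741956558443 7.8451569823291605
0.2508478574671344 8.07721286642961
0.30170141279634916 8.182486022046232
shortpipe [0.7069 0.0736 0.121 ]
```

Call:
jog_arm(
  increments=[
    {"tx": 10,"ty": 0.7,"tz": 0,"wx": 0,"wy": 0,"wz": 0,"gripper": 0},
    {"tx": 25,"ty": 1.7,"tz": 0,"wx": 0,"wy": 0,"wz": 0,"gripper": 0},
    {"tx": 39,"ty": 2.6,"tz": 0,"wx": 0,"wy": 0,"wz": 0,"gripper": 0},
    {"tx": 47.5,"ty": 3.2,"tz": 0,"wx": 0,"wy": 0,"wz": 0,"gripper": 0},
    {"tx": 47.5,"ty": 3.2,"tz": 0,"wx": 0,"wy": 0,"wz": 0,"gripper": 0},
  ],
)

```text
time: 6.7
position: [0.6016, -0.0142, 0.2158]
tool_rot: [-2.31, -2.128, -0.002]
ft_force: [0.3, 0.1, -1.3]
grip_width: 0.391
grip_force: 24.9
```

Call:
jog_arm(
  increments=[
    {"tx": 0,"ty": 0,"tz": 0,"wx": 0,"wy": 0,"wz": 0,"gripper": 0},
    {"tx": 0,"ty": 0,"tz": 7,"wx": 0,"wy": 0,"wz": 0,"gripper": 0},
    {"tx": 0,"ty": 0,"tz": 18,"wx": 0,"wy": 0,"wz": 0,"gripper": 0},
    {"tx": 0,"ty": 0,"tz": 28,"wx": 0,"wy": 0,"wz": 0,"gripper": 0},
    {"tx": 0,"ty": 0,"tz": 33,"wx": 0,"wy": 0,"wz": 0,"gripper": 0},
  ],
)

```text
time: 7.12
position: [0.6002, -0.0188, 0.1798]
tool_rot: [-2.315, -2.121, 0.004]
ft_force: [-0.6, 0.5, -0.6]
grip_width: 0.39
grip_force: 24.9
```

Run:
```python
from h import *
im=snap('side','s4.png'); snap('top','t4.png'); go(.601,-.019,.1185,-5)
a=cv2.imread('pics/s4.png')[170:310,180:320]; b=cv2.imread('pics/t4.png')[140:250,190:300]
cv2.imwrite('pics/c4.png',np.hstack([cv2.resize(a,(400,400),interpolation=3),cv2.resize(b,(400,400),interpolation=3)]))
s=ctrl.get_state(); print(s['ft_force'],s['grip_width'],s['grip_force'])
print(proj('side',np.array([.601,-.019,.106])))
```

```text
t 7.2167 pos [ 0.6003 -0.0184  0.1804] yaw -4.962836615155323 shift mm [-0.5  1.  61.9] turn [-0.0035  0.0002  0.0006]
[ 0.07650869  0.04058642 -1.53028107] 0.3866542313322498 24.93995597530784
[259.71463699 218.50847044]
```

View pics/c4.png

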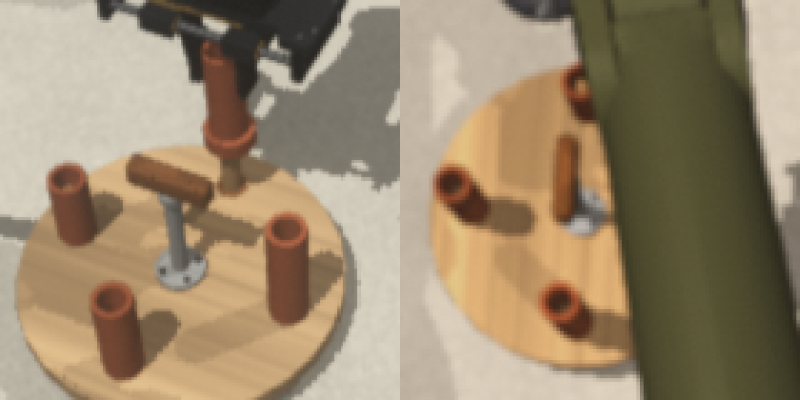

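The side view shows the collar (crop 230,135) directly above the peg (crop 231,172). I lower it slowly.

Call:
jog_arm(
  increments=[
    {"tx": -0.5,"ty": 1,"tz": 3,"wx": 0,"wy": 0,"wz": 0,"gripper": 0},
    {"tx": -0.5,"ty": 1,"tz": 6,"wx": 0,"wy": 0,"wz": 0,"gripper": 0},
    {"tx": -0.5,"ty": 1,"tz": 9,"wx": 0,"wy": 0,"wz": 0,"gripper": 0},
    {"tx": -0.5,"ty": 1,"tz": 12,"wx": 0,"wy": 0,"wz": 0,"gripper": 0},
    {"tx": -0.5,"ty": 1,"tz": 15,"wx": 0,"wy": 0,"wz": 0,"gripper": 0},
  ],
)

```text
time: 7.63
position: [0.6025, -0.0184, 0.1674]
tool_rot: [2.315, 2.124, 0.0]
ft_force: [0.3, 0.2, -0.6]
grip_width: 0.388
grip_force: 24.9
```

Run:
```python
from h import *
go(.601,-.019,.1185,-5)
s=ctrl.get_state(); print(s['ft_force'],s['torque'],s['grip_width'],s['grip_force'])
```

```text
t 7.6333 pos [ 0.6025 -0.0184  0.1674] yaw -4.922328641307594 shift mm [-0.8 -1.5 48.9] turn [0.0003 0.0001 0.0014]
[ 0.27188741  0.22483487 -0.60753655] [ 0.02585807 -0.0436458  -0.01429202] 0.3884680051642119 24.940051786859385
```

Call:
jog_arm(
  increments=[
    {"tx": 0,"ty": 0,"tz": 6,"wx": 0,"wy": 0,"wz": 0,"gripper": 0},
    {"tx": 0,"ty": 0,"tz": 14,"wx": 0,"wy": 0,"wz": 0,"gripper": 0},
    {"tx": 0,"ty": 0,"tz": 22,"wx": 0,"wy": 0,"wz": 0,"gripper": 0},
    {"tx": 0,"ty": 0,"tz": 30,"wx": 0,"wy": 0,"wz": 0,"gripper": 0},
    {"tx": 0,"ty": 0,"tz": 37,"wx": 0,"wy": 0,"wz": 0,"gripper": 0},
  ],
)

```text
time: 8.05
position: [0.602, -0.0184, 0.1292]
tool_rot: [-2.314, -2.123, 0.001]
ft_force: [0.0, 0.1, -1.0]
grip_width: 0.385
grip_force: 24.9
```

Call:
jog_arm(
  increments=[
    {"tx": 0,"ty": 0,"tz": 2,"wx": 0,"wy": 0,"wz": 0,"gripper": 0},
    {"tx": 0,"ty": 0,"tz": 4,"wx": 0,"wy": 0,"wz": 0,"gripper": 0},
    {"tx": 0,"ty": 0,"tz": 6,"wx": 0,"wy": 0,"wz": 0,"gripper": 0},
    {"tx": 0,"ty": 0,"tz": 8,"wx": 0,"wy": 0,"wz": 0,"gripper": 0},
    {"tx": 0,"ty": 0,"tz": 8,"wx": 0,"wy": 0,"wz": 0,"gripper": 0},
  ],
)

```text
time: 8.47
position: [0.6025, -0.0184, 0.1224]
tool_rot: [2.315, 2.124, -0.0]
ft_force: [0.3, 0.5, -1.8]
grip_width: 0.388
grip_force: 24.9
```

Run:
```python
from h import *
go(.601,-.019,.1185,-5)
s=ctrl.get_state(); print(s['ft_force'],s['torque'],s['grip_width'],s['grip_force'])
```

```text
t 8.4667 pos [ 0.6025 -0.0184  0.1224] yaw -4.928389011991332 shift mm [-0.7 -1.4  3.9] turn [-0.      0.0001  0.0012]
[ 0.28835532  0.47460575 -1.81146152] [-0.0363746  -0.09298797  0.00028323] 0.3880668334876503 24.939929102420137
```

Now the last few millimetres until the board carries it.

Call:
jog_arm(
  increments=[
    {"tx": 0,"ty": 0,"tz": 1,"wx": 0,"wy": 0,"wz": 0,"gripper": 0},
    {"tx": 0,"ty": 0,"tz": 2,"wx": 0,"wy": 0,"wz": 0,"gripper": 0},
    {"tx": 0,"ty": 0,"tz": 3,"wx": 0,"wy": 0,"wz": 0,"gripper": 0},
    {"tx": 0,"ty": 0,"tz": 3.5,"wx": 0,"wy": 0,"wz": 0,"gripper": 0},
    {"tx": 0,"ty": 0,"tz": 3.5,"wx": 0,"wy": 0,"wz": 0,"gripper": 0},
  ],
)

```text
time: 8.88
position: [0.6024, -0.0184, 0.1189]
tool_rot: [-2.315, -2.124, 0.0]
ft_force: [0.7, 0.5, -0.9]
grip_width: 0.386
grip_force: 24.9
```

Call:
jog_arm(
  increments=[
    {"tx": 0,"ty": 0,"tz": 0.5,"wx": 0,"wy": 0,"wz": 0,"gripper": 0},
    {"tx": 0,"ty": 0,"tz": 1,"wx": 0,"wy": 0,"wz": 0,"gripper": 0},
    {"tx": 0,"ty": 0,"tz": 1,"wx": 0,"wy": 0,"wz": 0,"gripper": 0},
    {"tx": 0,"ty": 0,"tz": 1,"wx": 0,"wy": 0,"wz": 0,"gripper": 0},
    {"tx": 0,"ty": 0,"tz": 1,"wx": 0,"wy": 0,"wz": 0,"gripper": 0},
  ],
)

```text
time: 9.3
position: [0.6028, -0.0183, 0.1184]
tool_rot: [2.314, 2.124, 0.001]
ft_force: [-0.2, 0.0, 1.4]
grip_width: 0.386
grip_force: 25.0
```

Call:
jog_arm(
  increments=[
    {"tx": 0,"ty": 0,"tz": 0.5,"wx": 0,"wy": 0,"wz": 0,"gripper": 0},
    {"tx": 0,"ty": 0,"tz": 0.5,"wx": 0,"wy": 0,"wz": 0,"gripper": 0.45},
    {"tx": 0,"ty": 0,"tz": 0.5,"wx": 0,"wy": 0,"wz": 0,"gripper": 0.6},
    {"tx": 0,"ty": 0,"tz": 0.5,"wx": 0,"wy": 0,"wz": 0,"gripper": 0.8},
    {"tx": 0,"ty": 0,"tz": 0.5,"wx": 0,"wy": 0,"wz": 0,"gripper": 1},
  ],
)

```text
time: 9.72
position: [0.6021, -0.0184, 0.1171]
tool_rot: [-2.314, -2.124, 0.001]
ft_force: [0.6, -1.2, -0.5]
grip_width: 0.595
grip_force: 0.0
```

Call:
jog_arm(
  increments=[
    {"tx": 0,"ty": 0,"tz": 0,"wx": 0,"wy": 0,"wz": 0,"gripper": 1},
    {"tx": 0,"ty": 0,"tz": 0,"wx": 0,"wy": 0,"wz": 0,"gripper": 1},
    {"tx": 0,"ty": 0,"tz": 0,"wx": 0,"wy": 0,"wz": 0,"gripper": 1},
    {"tx": 0,"ty": 0,"tz": -5,"wx": 0,"wy": 0,"wz": 0,"gripper": 1},
    {"tx": 0,"ty": 0,"tz": -12,"wx": 0,"wy": 0,"wz": 0,"gripper": 1},
  ],
)

```text
time: 10.13
position: [0.6019, -0.0184, 0.1293]
tool_rot: [-2.314, -2.123, 0.002]
ft_force: [-0.1, -0.3, 0.1]
grip_width: 0.958
grip_force: 0.0
```

Call:
jog_arm(
  increments=[
    {"tx": 0,"ty": 0,"tz": -20,"wx": 0,"wy": 0,"wz": 0,"gripper": 1},
    {"tx": 0,"ty": 0,"tz": -45,"wx": 0,"wy": 0,"wz": 0,"gripper": 1},
    {"tx": 0,"ty": 0,"tz": -75,"wx": 0,"wy": 0,"wz": 0,"gripper": 1},
    {"tx": 0,"ty": 0,"tz": -100,"wx": 0,"wy": 0,"wz": 0,"gripper": 1},
    {"tx": 0,"ty": 0,"tz": -115,"wx": 0,"wy": 0,"wz": 0,"gripper": 1},
  ],
)

```text
time: 10.55
position: [0.6038, -0.018, 0.2489]
tool_rot: [2.312, 2.122, 0.005]
ft_force: [0.8, -0.5, 0.6]
grip_width: 0.999
grip_force: 0.0
```

Run:
```python
from h import *
go(.607,.080,.22,-94.5); im=snap('wrist','w5.png'); np.save('w5.npy',im['extrinsics'])
s=ctrl.get_state(); print(s['joint_positions'],s['grip_width'])
```

```text
t 10.55 pos [ 0.6038 -0.018   0.2489] yaw -4.914737530090659 shift mm [97.9 -5.3 28.8] turn [ 0.0041 -0.004   1.5636]
[ 0.52240608  0.26446111 -0.64818666  1.51580713  0.16247155  1.40672021
 -0.22012798] 1.001729015580811
```

View pics/w5.png

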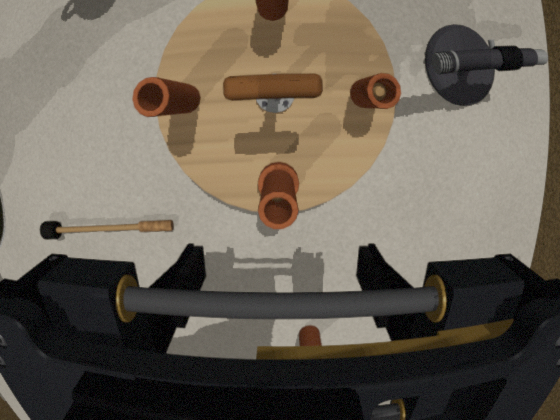

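Run:
```python
from h import *
np.set_printoptions(precision=4,suppress=True)
e=np.load('w5.npy'); W=lambda u,v,z: onz(ray('wrist',(u,v),e),z)
g=W(272.5,85,.177); print('grip',g, W(225,87,.17),W(320,85,.17)); d=(W(320,85,.17)-W(225,87,.17)); print(np.degrees(np.arctan2(d[1],d[0])),np.linalg.norm(d))
p=W(278.5,210,.156); print('pipe',p,W(383,92,.121),W(152,97,.156))
print('micf',W(442,62,.105),W(541,56.5,.105))
a=cv2.imread('pics/w5.png')
o=np.zeros((600,800,3),np.uint8); o[:300,:800]=cv2.resize(a[20:110,320:560],(800,300),interpolation=3)
o[300:,:400]=cv2.resize(a[60:120,210:350],(400,171),interpolation=3)[:0].shape[0] and 0 or 0
o[300:600,:560]=cv2.resize(a[60:135,210:350],(560,300),interpolation=3)
o[300:600,570:770]=cv2.resize(a[150:240,250:310],(200,300),interpolation=3)
cv2.imwrite('pics/w5c.png',o)
```

```text
grip [0.6077 0.0814 0.177 ] [0.5728 0.0842 0.17  ] [0.6421 0.0793 0.17  ]
-4.006629830768231 0.0694658177087786
pipe [ 0.6033 -0.0182  0.156 ] [0.7061 0.0738 0.121 ] [0.5096 0.0864 0.156 ]
micf [0.7783 0.1058 0.105 ] [0.9252 0.1264 0.105 ]
```

View pics/w5c.png

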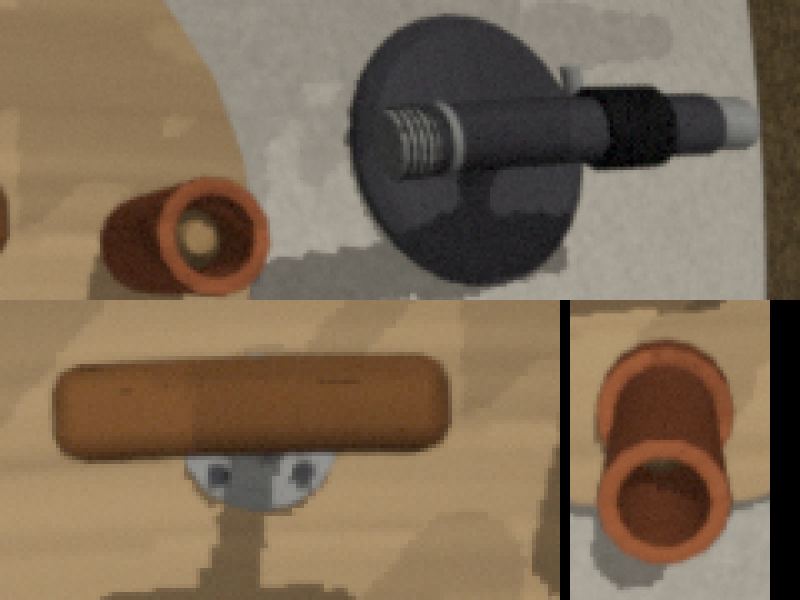

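Call:
jog_arm(
  increments=[
    {"tx": 12,"ty": -0.5,"tz": 0,"wx": 0,"wy": 0,"wz": 0.07,"gripper": 1},
    {"tx": 35,"ty": -1.5,"tz": 0,"wx": 0,"wy": 0,"wz": 0.18,"gripper": 1},
    {"tx": 62,"ty": -2.6,"tz": 0,"wx": 0,"wy": 0,"wz": 0.3,"gripper": 1},
    {"tx": 85,"ty": -3.6,"tz": 0,"wx": 0,"wy": 0,"wz": 0.42,"gripper": 1},
    {"tx": 98,"ty": -4.2,"tz": 0,"wx": 0,"wy": 0,"wz": 0.54,"gripper": 1},
  ],
)

```text
time: 11.02
position: [0.6062, 0.0835, 0.2449]
tool_rot: [-2.798, -1.426, -0.002]
ft_force: [-0.2, -0.4, -0.5]
grip_width: 1.002
grip_force: 0.0
```

Call:
jog_arm(
  increments=[
    {"tx": 0,"ty": 0,"tz": 0,"wx": 0,"wy": 0,"wz": 0.12,"gripper": 1},
    {"tx": 0,"ty": 0,"tz": 0,"wx": 0,"wy": 0,"wz": 0.24,"gripper": 1},
    {"tx": 0,"ty": 0,"tz": 0,"wx": 0,"wy": 0,"wz": 0.36,"gripper": 1},
    {"tx": 0,"ty": 0,"tz": 0,"wx": 0,"wy": 0,"wz": 0.48,"gripper": 1},
    {"tx": 0,"ty": 0,"tz": 0,"wx": 0,"wy": 0,"wz": 0.6,"gripper": 1},
  ],
)

```text
time: 11.43
position: [0.6066, 0.0798, 0.2447]
tool_rot: [3.096, 0.53, 0.0]
ft_force: [0.3, 0.3, -0.6]
grip_width: 0.999
grip_force: 0.0
```

Call:
jog_arm(
  increments=[
    {"tx": 0,"ty": 0,"tz": 5,"wx": 0,"wy": 0,"wz": 0.12,"gripper": 1},
    {"tx": 0,"ty": 0,"tz": 12,"wx": 0,"wy": 0,"wz": 0.24,"gripper": 1},
    {"tx": 0,"ty": 0,"tz": 20,"wx": 0,"wy": 0,"wz": 0.35,"gripper": 1},
    {"tx": 0,"ty": 0,"tz": 25,"wx": 0,"wy": 0,"wz": 0.41,"gripper": 1},
    {"tx": 0,"ty": 0,"tz": 25,"wx": 0,"wy": 0,"wz": 0.41,"gripper": 1},
  ],
)

```text
time: 11.85
position: [0.6059, 0.0795, 0.2184]
tool_rot: [3.139, -0.104, -0.003]
ft_force: [0.6, 0.1, -0.2]
grip_width: 1.0
grip_force: 0.0
```

Run:
```python
from h import *
go(.608,.0803,.146,-93.9); im=snap('wrist','w6.png'); np.save('w6.npy',im['extrinsics'])
s=ctrl.get_state(); print(s['joint_positions'],s['grip_width'])
e=im['extrinsics']
for p in [(.608,.0803,.177),(.6,.082,.177),(.572,.083,.17)]: print(proj('wrist',np.array(p),e))
```

```text
t 11.85 pos [0.6059 0.0795 0.2184] yaw -93.8083000337255 shift mm [ 2.2 -1.  72.3] turn [0.0006 0.0021 0.0016]
[ 0.23276043  0.2783374  -0.49300859  1.54249441  0.13348849  1.35557277
 -1.90726263] 0.9971560915100594
[278.90494388 231.78769196]
[277.22344929 242.72512149]
[278.64155431 273.30220428]
```

Call:
jog_arm(
  increments=[
    {"tx": 2,"ty": -1,"tz": 10,"wx": 0,"wy": 0,"wz": 0,"gripper": 1},
    {"tx": 2,"ty": -1,"tz": 28,"wx": 0,"wy": 0,"wz": 0,"gripper": 1},
    {"tx": 2,"ty": -1,"tz": 50,"wx": 0,"wy": 0,"wz": 0,"gripper": 0.8},
    {"tx": 2,"ty": -1,"tz": 66,"wx": 0,"wy": 0,"wz": 0,"gripper": 0.6},
    {"tx": 2,"ty": -1,"tz": 72,"wx": 0,"wy": 0,"wz": 0,"gripper": 0.5},
  ],
)

```text
time: 12.32
position: [0.6073, 0.0802, 0.1445]
tool_rot: [3.14, -0.1, -0.006]
ft_force: [-0.1, 0.5, 0.6]
grip_width: 0.852
grip_force: 0.0
```

Call:
jog_arm(
  increments=[
    {"tx": 0,"ty": 0,"tz": 0,"wx": 0,"wy": 0,"wz": 0,"gripper": 0.4},
    {"tx": 0,"ty": 0,"tz": 0,"wx": 0,"wy": 0,"wz": 0,"gripper": 0.3},
    {"tx": 0,"ty": 0,"tz": 0,"wx": 0,"wy": 0,"wz": 0,"gripper": 0.25},
    {"tx": 0,"ty": 0,"tz": 0,"wx": 0,"wy": 0,"wz": 0,"gripper": 0.2},
    {"tx": 0,"ty": 0,"tz": 0,"wx": 0,"wy": 0,"wz": 0,"gripper": 0},
  ],
  grip_force=20,
)

```text
time: 12.73
position: [0.6095, 0.0806, 0.1487]
tool_rot: [-3.14, 0.102, -0.003]
ft_force: [-0.7, 0.3, 0.1]
grip_width: 0.477
grip_force: 0.0
```

Call:
jog_arm(
  increments=[
    {"tx": 0,"ty": 0,"tz": 0,"wx": 0,"wy": 0,"wz": 0,"gripper": 0},
    {"tx": 0,"ty": 0,"tz": 0,"wx": 0,"wy": 0,"wz": 0,"gripper": 0},
    {"tx": 0,"ty": 0,"tz": 0,"wx": 0,"wy": 0,"wz": 0,"gripper": 0},
    {"tx": 0,"ty": 0,"tz": 0,"wx": 0,"wy": 0,"wz": 0,"gripper": 0},
    {"tx": 0,"ty": 0,"tz": 0,"wx": 0,"wy": 0,"wz": 0,"gripper": 0},
  ],
)

```text
time: 13.15
position: [0.6089, 0.0811, 0.1478]
tool_rot: [-3.139, 0.102, -0.001]
ft_force: [0.5, 1.7, 0.9]
grip_width: 0.236
grip_force: 20.0
```

Run:
```python
from h import *
go(.608,.0803,.146,8.4)
s=ctrl.get_state(); print(s['joint_positions'],s['grip_width'],s['grip_force'],s['ft_force'],s['torque'])
```

```text
t 13.15 pos [0.6089 0.0811 0.1478] yaw -93.71367823808184 shift mm [-0.8  0.9  1.8] turn [-1.0000e-04 -1.0000e-03 -1.7822e+00]
[ 0.22442193  0.32992414 -0.4866356   1.62705294  0.16120748  1.22413618
 -1.93036261] 0.23583313520340415 20.00017762184143 [0.54590561 1.66422293 0.87257046] [ 0.39048412 -0.05636404  0.04095445]
```

Call:
jog_arm(
  increments=[
    {"tx": 0,"ty": 0,"tz": 0,"wx": 0,"wy": 0,"wz": -0.03,"gripper": 0},
    {"tx": 0,"ty": 0,"tz": 0,"wx": 0,"wy": 0,"wz": -0.09,"gripper": 0},
    {"tx": 0,"ty": 0,"tz": 0,"wx": 0,"wy": 0,"wz": -0.16,"gripper": 0},
    {"tx": 0,"ty": 0,"tz": 0,"wx": 0,"wy": 0,"wz": -0.23,"gripper": 0},
    {"tx": 0,"ty": 0,"tz": 0,"wx": 0,"wy": 0,"wz": -0.3,"gripper": 0},
  ],
  grip_force=25,
)

```text
time: 13.57
position: [0.6089, 0.0818, 0.1478]
tool_rot: [-3.118, -0.374, -0.001]
ft_force: [-0.7, 2.1, 0.2]
grip_width: 0.234
grip_force: 25.0
```

Run:
```python
from h import *
go(.608,.0803,.146,8.4)
s=ctrl.get_state(); print(s['joint_positions'],s['grip_width'],s['grip_force'],s['ft_force'],s['torque'])
```

```text
t 13.5667 pos [0.6089 0.0818 0.1478] yaw -76.30489269546408 shift mm [-1.2  1.2  1.8] turn [-4.0000e-04 -1.7000e-03 -1.4784e+00]
[ 0.25945467  0.33721866 -0.53156576  1.62574888  0.17772644  1.2265078
 -1.6393192 ] 0.23355369554261587 25.00049203634262 [-0.73180092  2.12107911  0.1849399 ] [ 0.63412156 -0.06638747 -0.02549027]
```

Call:
jog_arm(
  increments=[
    {"tx": 0,"ty": 0,"tz": 0,"wx": 0,"wy": 0,"wz": -0.08,"gripper": 0},
    {"tx": 0,"ty": 0,"tz": 0,"wx": 0,"wy": 0,"wz": -0.16,"gripper": 0},
    {"tx": 0,"ty": 0,"tz": 0,"wx": 0,"wy": 0,"wz": -0.24,"gripper": 0},
    {"tx": 0,"ty": 0,"tz": 0,"wx": 0,"wy": 0,"wz": -0.32,"gripper": 0},
    {"tx": 0,"ty": 0,"tz": 0,"wx": 0,"wy": 0,"wz": -0.4,"gripper": 0},
  ],
)

```text
time: 13.98
position: [0.6085, 0.0826, 0.1478]
tool_rot: [-2.98, -0.988, -0.001]
ft_force: [-1.4, 4.4, 0.7]
grip_width: 0.232
grip_force: 25.0
```

Call:
jog_arm(
  increments=[
    {"tx": 0,"ty": 0,"tz": 0,"wx": 0,"wy": 0,"wz": -0.08,"gripper": 0},
    {"tx": 0,"ty": 0,"tz": 0,"wx": 0,"wy": 0,"wz": -0.16,"gripper": 0},
    {"tx": 0,"ty": 0,"tz": 0,"wx": 0,"wy": 0,"wz": -0.24,"gripper": 0},
    {"tx": 0,"ty": 0,"tz": 0,"wx": 0,"wy": 0,"wz": -0.32,"gripper": 0},
    {"tx": 0,"ty": 0,"tz": 0,"wx": 0,"wy": 0,"wz": -0.4,"gripper": 0},
  ],
)

```text
time: 14.4
position: [0.6079, 0.0831, 0.1478]
tool_rot: [-2.723, -1.56, -0.001]
ft_force: [-1.6, 5.1, 0.8]
grip_width: 0.231
grip_force: 25.0
```

Call:
jog_arm(
  increments=[
    {"tx": 0,"ty": 0,"tz": 0,"wx": 0,"wy": 0,"wz": -0.08,"gripper": 0},
    {"tx": 0,"ty": 0,"tz": 0,"wx": 0,"wy": 0,"wz": -0.16,"gripper": 0},
    {"tx": 0,"ty": 0,"tz": 0,"wx": 0,"wy": 0,"wz": -0.24,"gripper": 0},
    {"tx": 0,"ty": 0,"tz": 0,"wx": 0,"wy": 0,"wz": -0.32,"gripper": 0},
    {"tx": 0,"ty": 0,"tz": 0,"wx": 0,"wy": 0,"wz": -0.4,"gripper": 0},
  ],
)

```text
time: 14.82
position: [0.6071, 0.0834, 0.1478]
tool_rot: [-2.358, -2.07, 0.0]
ft_force: [-4.3, 3.9, 2.7]
grip_width: 0.232
grip_force: 25.0
```

Run:
```python
from h import *
go(.608,.0803,.146,8.4)
s=ctrl.get_state(); print(s['joint_positions'],s['grip_width'],s['grip_force'],s['ft_force'],s['torque'])
```

```text
t 14.8167 pos [0.6071 0.0834 0.1478] yaw -7.444160155138813 shift mm [-3.   1.3  1.8] turn [-0.0029 -0.0029 -0.2765]
[ 0.40420307  0.37639847 -0.72211192  1.62149332  0.25568083  1.24399385
 -0.49624634] 0.232269038053904 25.003864467144012 [-4.26126583  3.89040249  2.68719687] [ 0.96292411  0.92604918 -0.0036758 ]
```

Call:
jog_arm(
  increments=[
    {"tx": 0,"ty": 0,"tz": 0,"wx": 0,"wy": 0,"wz": -0.08,"gripper": 0},
    {"tx": 0,"ty": 0,"tz": 0,"wx": 0,"wy": 0,"wz": -0.15,"gripper": 0},
    {"tx": 0,"ty": 0,"tz": 0,"wx": 0,"wy": 0,"wz": -0.21,"gripper": 0},
    {"tx": 0,"ty": 0,"tz": 0,"wx": 0,"wy": 0,"wz": -0.25,"gripper": 0},
    {"tx": 0,"ty": 0,"tz": 0,"wx": 0,"wy": 0,"wz": -0.275,"gripper": 0},
  ],
)

```text
time: 15.23
position: [0.6065, 0.0834, 0.1478]
tool_rot: [-2.053, -2.371, 0.001]
ft_force: [-6.9, 4.0, 4.8]
grip_width: 0.231
grip_force: 25.0
```

Call:
jog_arm(
  increments=[
    {"tx": 0,"ty": 0,"tz": 0,"wx": 0,"wy": 0,"wz": 0,"gripper": 0},
    {"tx": 0,"ty": 0,"tz": 0,"wx": 0,"wy": 0,"wz": 0,"gripper": 0},
    {"tx": 0,"ty": 0,"tz": 0,"wx": 0,"wy": 0,"wz": 0,"gripper": 0},
    {"tx": 0,"ty": 0,"tz": 0,"wx": 0,"wy": 0,"wz": 0,"gripper": 0},
    {"tx": 0,"ty": 0,"tz": 0,"wx": 0,"wy": 0,"wz": 0,"gripper": 0},
  ],
)

```text
time: 15.65
position: [0.6065, 0.0834, 0.1477]
tool_rot: [-2.056, -2.369, 0.001]
ft_force: [-5.6, 4.3, 4.2]
grip_width: 0.233
grip_force: 25.0
```

Run:
```python
from h import *
go(.608,.0803,.146,8.4)
s=ctrl.get_state(); print(s['joint_positions'],s['grip_width'],s['ft_force'],s['torque'])
im=snap('wrist','w7.png'); np.save('w7.npy',im['extrinsics']); snap('side','s7.png'); snap('top','t7.png')
for n in ('side','top','wrist'):
  for t in ('collared','mic'): print(n,t,[(np.round(d['bbox'],1).tolist(),round(d['conf'],2)) for d in vision.spot_in(n,t)[:2]])
a=cv2.resize(cv2.imread('pics/s7.png')[190:310,100:310],(800,457),interpolation=3)
w=cv2.imread('pics/w7.png'); t=cv2.imread('pics/t7.png')
o=np.zeros((600,800,3),np.uint8)
o[:285,:500]=cv2.resize(cv2.imread('pics/s7.png')[195:309,105:305],(500,285),interpolation=3)
o[290:600,:413]=cv2.resize(w,(413,310),interpolation=cv2.INTER_AREA)
o[290:600,420:800]=cv2.resize(t[100:255,150:340],(380,310),interpolation=3)
cv2.imwrite('pics/c7.png',o)
```

```text
t 15.65 pos [0.6065 0.0834 0.1477] yaw 8.100546583172884 shift mm [-3.3  1.   1.7] turn [-0.0037 -0.0031 -0.0052]
[ 0.43826309  0.38846126 -0.76841733  1.6206593   0.27731566  1.24988838
 -0.24058422] 0.2330309040953109 [-5.59492259  4.25028633  4.20543751] [0.94806795 1.16882094 0.01922535]
side collared [([191.4, 225.5, 209.6, 267.8], 0.9)]
side mic [([109.6, 224.3, 174.9, 278.5], 0.62)]
top collared [([390.9, 216.9, 406.8, 231.2], 0.23)]
top mic [([223.5, 100.7, 247.2, 145.6], 0.84)]
wrist collared [([369.3, 183.4, 473.8, 289.1], 0.7)]
wrist mic [([464.1, 150.1, 560.0, 246.9], 0.56)]
```

View pics/c7.png

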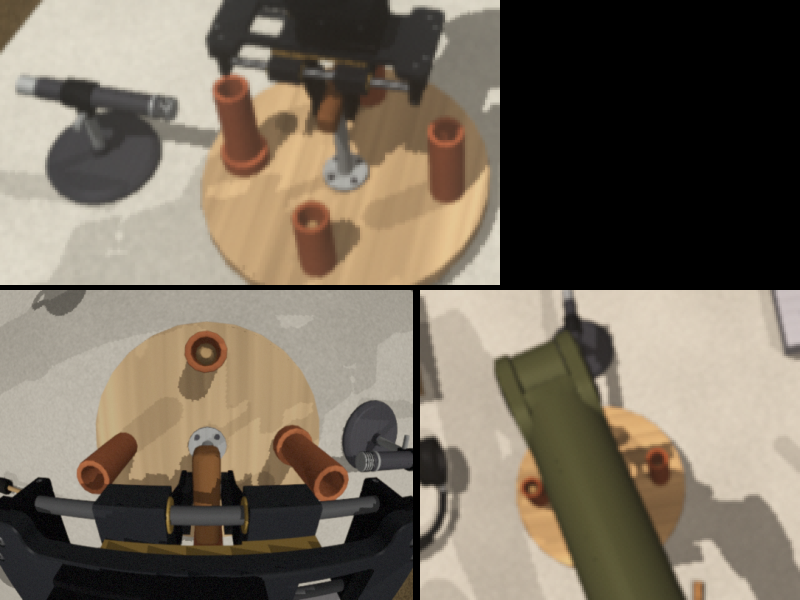

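Run:
```python
from h import *
np.set_printoptions(precision=4,suppress=True)
c=np.array([.608,.0803])
def rep(name,P):
    P=np.array(P)[:,:2]; d=np.linalg.svd(P-P.mean(0))[2][0]; d*=np.sign(d[0]); q=P.mean(0)-c
    print(name,'line dir',np.degrees(np.arctan2(d[1],d[0])),'offset from axis mm',1e3*(d[0]*q[1]-d[1]*q[0]),'mean bearing',np.degrees(np.arctan2(q[1],q[0])),'front',P[0]-c); return P.mean(0),d
off=lambda l,p:1e3*(l[1][0]*(p[1]-l[0][1])-l[1][1]*(p[0]-l[0][0]))
e5=np.load('w5.npy'); l5=rep('w5',[onz(ray('wrist',(320+x/3.333,20+y/3.333),e5),.105) for x,y in ((452,135.5),(520,130.5),(640,127.5),(700,122.5),(735,123))])
e3=np.load('w3.npy'); rep('w3',[onz(ray('wrist',(350+x/3.8,y/3.8),e3),.105) for x,y in ((490,40),(570,43),(640,44),(700,47),(780,50))])
s=lambda x,y:(105+x/2.5,195+y/2.5)
ls=rep('side',[onz(ray('side',s(*p)),.105) for p in ((165,106),(120,99),(80,94),(55,89),(24,84))])
p=onz(ray('side',s(232,88)),.156); print('side pipe',p,off(ls,p))
f=onz(ray('side',s(244,157)),.052); print('side foot',f,off(ls,f))
e7=np.load('w7.npy'); w=lambda x,y:(x*1.356,(y-290)*1.355)
l7=rep('w7',[onz(ray('wrist',w(*p),e7),.105) for p in ((369,462),(410,458))])
p=onz(ray('wrist',w(331,481),e7),.156); print('w7 pipe',p,off(l7,p),off(l5,p))
a=np.radians(8.1);print('flange w7',onz(ray('wrist',w(208,440),e7),.05),'peg exp',c+.1*np.array([np.cos(a),np.sin(a)]))
```

```text
w5 line dir 7.713206789345285 offset from axis mm 2.4658019701202307 mean bearing 8.259023707015768 front [0.187  0.0279]
w3 line dir 8.852170502581604 offset from axis mm -3.023631749060514 mean bearing 8.15079479066471 front [0.1896 0.027 ]
side line dir 8.577777834403427 offset from axis mm -0.5299754125977705 mean bearing 8.456599539886902 front [0.1711 0.025 ]
side pipe [0.7029 0.0993 0.156 ] 5.21062696056436
side foot [0.7052 0.1018 0.052 ] 7.301630589306943
w7 line dir 10.126124276473313 offset from axis mm -6.660942983285622 mean bearing 8.33740808753934 front [0.1758 0.0246]
w7 pipe [0.7041 0.1001 0.156 ] 9.256933374223712 4.255881655335771
flange w7 [0.6075 0.0878 0.05  ] peg exp [0.707  0.0944]
```

```bash
cat > fit.py <<'E'
from h import *
from scipy.optimize import least_squares
np.set_printoptions(precision=4,suppress=True)
def comps(f):
    im=cv2.imread('pics/'+f); h=cv2.cvtColor(im,cv2.COLOR_BGR2HSV)
    m=(((h[...,0]<12)|(h[...,0]>172))&(h[...,1]>115)&(h[...,2]>25)).astype(np.uint8)
    m=cv2.morphologyEx(m,cv2.MORPH_CLOSE,np.ones((3,3)))
    n,_,st,_=cv2.connectedComponentsWithStats(m); return [(s[0],s[1],s[0]+s[2],s[1]+s[3],s[4]) for s in st[1:] if s[4]>120]
def box(cam,e,xy,H,col=False,z0=.046):
    a=np.linspace(0,2*np.pi,60); P=[]
    for z,r in [(z0,.017),(z0+H,.017)]+([(z0,.023),(z0+.018,.023)] if col else []):
        P+=[proj(cam,np.array([xy[0]+r*np.cos(t),xy[1]+r*np.sin(t),z]),e) for t in a]
    P=np.array(P); return np.r_[P.min(0)-0,P.max(0)]
def fitxy(cam,e,b,H,col,x0,z0=.046):
    r=least_squares(lambda x:box(cam,e,x,H,col,z0)-b,x0,loss='soft_l1'); return r.x,r.fun
E
python3 - <<'E'
from fit import *
for f in ('side0.png','top0.png','w3.png','w5.png','s7.png','w7.png','t7.png'): print(f,[tuple(int(v) for v in c) for c in comps(f)])
c=np.array([.608,.0803]); e={'w5.png':np.load('w5.npy'),'w7.png':np.load('w7.npy')}
for f,cam,a0 in (('side0.png','side',-93.8),('w5.png','wrist',-93.8),('s7.png','side',8.1),('w7.png','wrist',8.1)):
    for k,(n,H) in enumerate((('col',.11),('short',.075),('med',.092),('long',.11))):
        a=np.radians(a0+90*k); xy=c+.1*np.array([np.cos(a),np.sin(a)]); print(f,n,xy,box(cam,e.get(f),xy,H,k==0))
E
```

```text
side0.png [(413, 0, 462, 17, 504), (489, 0, 501, 27, 156), (366, 42, 465, 104, 3659), (335, 130, 347, 159, 229), (280, 149, 291, 179, 203), (338, 170, 354, 206, 326), (197, 228, 214, 256, 337), (273, 245, 288, 283, 500), (212, 269, 230, 303, 454), (0, 349, 68, 420, 3054), (55, 353, 90, 414, 897)]
top0.png [(57, 100, 141, 160, 2585), (0, 145, 38, 218, 847), (344, 180, 357, 196, 138), (199, 186, 214, 201, 144), (228, 218, 243, 233, 144), (387, 219, 404, 232, 152), (334, 240, 350, 255, 170)]
w3.png [(121, 8, 198, 66, 2786), (364, 14, 422, 63, 1687), (246, 192, 317, 293, 5741), (259, 319, 304, 327, 240), (307, 319, 332, 346, 454)]
w5.png [(256, 0, 288, 20, 511), (351, 74, 401, 109, 1182), (133, 77, 200, 117, 2054), (258, 162, 299, 229, 2207), (299, 326, 321, 346, 357)]
s7.png [(378, 57, 482, 103, 2498), (335, 130, 347, 159, 210), (280, 149, 291, 180, 260), (191, 225, 212, 265, 557), (276, 242, 291, 276, 423), (222, 276, 239, 305, 367), (0, 349, 68, 416, 3004), (55, 353, 90, 414, 895)]
w7.png [(251, 56, 308, 112, 1775), (371, 184, 472, 286, 5511), (104, 194, 186, 276, 3774)]
t7.png [(57, 
[... 498 characters left out ...]
] [349.3639  73.8362 401.9155 110.5453]
w5.png med [0.6146 0.1801] [251.42   -39.3256 291.972   21.7175]
w5.png long [0.5082 0.0869] [131.9274  76.0629 201.2131 117.2215]
s7.png col [0.707  0.0944] [189.6738 222.491  213.0132 264.4546]
s7.png short [0.5939 0.1793] [220.7331 273.6363 239.155  304.947 ]
s7.png med [0.509  0.0662] [275.3665 240.6557 290.5669 275.9986]
s7.png long [ 0.6221 -0.0187] [243.3072 197.5352 259.8187 237.0521]
w7.png col [0.707  0.0944] [369.1635 185.1766 473.4565 292.1416]
w7.png short [0.5939 0.1793] [251.6723  55.4127 311.1637 113.3641]
w7.png med [0.509  0.0662] [102.5964 191.6179 187.0657 277.6941]
w7.png long [ 0.6221 -0.0187] [256.9792 292.9374 305.2288 407.3728]
```

Run:
```python
from fit import *
c=np.array([.608,.0803]); e7=np.load('w7.npy')
# pipe: joint fit, subtracting per-edge mask bias seen on other pipes is small; drop occluded wrist bottom
def res(x): 
    a=box('side',None,x,.11,True)-np.array([190.5,223.5,212.3,265]); b=box('wrist',e7,x,.11,True)-np.array([370.5,183.7,472.3,287]); return np.r_[a,b[:3]]
r=least_squares(res,[.707,.0944],loss='soft_l1'); print('pipe',r.x,r.fun,'bearing',np.degrees(np.arctan2(*(r.x-c)[::-1])),np.hypot(*(r.x-c)))
def sil(cam,e,b,s0,s1,rad=.011):
    b=np.radians(b); d=np.array([np.cos(b),np.sin(b),0]); n=np.array([-d[1],d[0],0]); P=[]
    for s in (s0,s1):
        for t in np.linspace(0,2*np.pi,40): P.append(proj(cam,np.r_[c,.105]+s*d+rad*(np.cos(t)*n+np.sin(t)*np.array([0,0,1])),e))
    return cv2.convexHull(np.float32(P))
for f,cam,e in (('side0.png','side',None),('s7.png','side',None),('w3.png','wrist',np.load('w3.npy')),('w5.png','wrist',np.load('w5.npy')),('w7.png','wrist',e7)):
    g=cv2.GaussianBlur(cv2.cvtColor(cv2.imread('pics/'+f),cv2.COLOR_BGR2GRAY),(0,0),.7).astype(float)
    gy=cv2.Sobel(g,-1,1,0)**2+cv2.Sobel(g,-1,0,1)**2; gy=np.sqrt(gy); out=[]
    B=np.arange(4,13.01,.25)
    for b in B:  # mean edge strength along the barrel's two long sides
        bb=np.radians(b); v=[]
        h1=[sil(cam,e,b,s-.001,s+.001)[:,0] for s in np.linspace(.19,.235,10)]
        ax=[proj(cam,np.r_[c+s*np.array([np.cos(bb),np.sin(bb)]),.105],e) for s in (.18,.24)]; n=np.array([-(ax[1]-ax[0])[1],(ax[1]-ax[0])[0]])
        for h in h1:
            k=h@n; 
            for q in (h[k.argmin()],h[k.argmax()]):
                u,w=q
                v.append(cv2.getRectSubPix(gy.astype(np.float32),(1,1),(float(u),float(w)))[0,0] if 0<=u<559 and 0<=w<419 else 0)
        v=np.array(v).reshape(-1,2).mean(0); out.append((v[0],v[1]))
    o=np.array(out); print(f,'side A peak',B[o[:,0].argmax()],'side B',B[o[:,1].argmax()],'sum',B[o.sum(1).argmax()],np.round(o.max(0)))
```

```text
pipe [0.7063 0.0956] [-0.7968 -0.5459  0.7587 -0.0706 -1.7847 -0.0052  0.9344] bearing 8.860224813742784 0.09948057248052636
side0.png side A peak 9.75 side B 8.5 sum 8.5 [ 52. 316.]
s7.png side A peak 9.75 side B 8.5 sum 8.5 [ 62. 356.]
w3.png side A peak 7.75 side B 8.25 sum 8.25 [ 42. 139.]
w5.png side A peak 4.0 side B 8.25 sum 8.25 [34. 79.]
w7.png side A peak 8.25 side B 8.25 sum 8.25 [ 78. 319.]
```

The stand is at 8.1° (tool yaw), the pipe bearing fits 8.9° and the mic bearing about 8.3°. That puts the pipe within about 1 mm of the mic's centre line, so I'm handing the job in.

Run:
```python
from h import *
s=ctrl.get_state(); print(s['time'],s['position'],np.abs(s['qd']).max(),s['grip_force'],s['ft_force'])
print(ctrl.close_job())
```

```text
16.1 [0.6065281  0.08340306 0.14773467] 0.0016429046796446153 25.00657081604004 [-6.13153979  4.01236964  4.66540015]
the job is handed in; nothing more can be done
None
```

I loaded the collared pipe on the empty peg, turned it to within about 1 mm of the microphone's centre line by my image fit, and handed the job in at 16.1 s with the gripper closed on the grip; no verdict came back.

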